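Hang the flask carrier on the hook

TASK

The blue flask carrier has been knocked over: stand it upright on the bench and let go of it. Then lower the amber flask gently into one of its cells (do not drop it in), and hang the carrier by the middle of its white handle on the hook of the stand, so that it hangs freely and roughly level with the flask standing in it. Leave the other things on the bench as they are.

Things in the scene. Friction and masses are not known exactly. Their poses are not given: they have to be found in the camera images.
- carrier: Blue open carrier, 4 cells (2 x 2), rigid white handle over it. Box 150 x 150 mm, walls 75 mm high, 4 mm thick, floor 5 mm; 4 mm dividers at x = 0 and y = 0, as high as the walls; cells 69 x 69 mm inside, centred at x = +-36.5, y = +-36.5 mm. Origin: centre of the underside; z points from floor to handle. Starts lying on one of its y sides, z level. 0.38 kg
- handle (a point): Middle of the carrier's white crossbar, on the bar's axis, 155 mm above the carrier's underside; axes as the carrier's. The handle lies in the plane x = 0: a straight bar along y, 150 mm long, 10 mm wide (x), 12 mm high (z), on two legs at y = +-71 mm (10 mm in x, 8 mm in y) that rise from the side walls
- stand: Fixed stand: grey drip tray (x -210 to +20, y +-75, 8 mm high), post of 16 mm diameter, 223 mm tall, and one hook of 10 mm round rod along the stand's -x: the rod's axis falls from z = 190 mm at the post to 178 mm at x = -115 mm, then turns up to the tip at x = -142, z = 208 mm (red ball, top at z = 216 mm). Origin: foot of the post at bench level; z up
- seat (a point): Where the handle's underside should rest on the hook: on top of the rod just behind the upturned tip (x = -112 mm, z = 183.5 mm in the stand's frame); axes as the stand's, the hook points along -x
- flask_amber: Amber glass flask with a red stopper, 0.12 kg, 160 mm tall: rounded bulb of 56 mm diameter (widest 24 mm up, flat foot 40 mm), straight neck of 18 mm diameter from 66 to 148 mm up, then the stopper, 21 mm diameter. Origin: centre of its underside; z up its axis. Stands on the white mat among two others, in any of the three places
- flask_green: Green glass laboratory flask of the same shape as flask_amber, standing on the mat; a bystander. Origin: centre of its underside, z up along its axis. Green stopper
- flask_white: White laboratory flask of the same shape as flask_amber, standing on the mat; a bystander. Origin: centre of its underside, z up along its axis. Blue stopper
- mat: Fixed white mat, 200 x 230 x 6 mm, on which the three flasks stand. Origin: centre of its underside
- roll: Upright white paper roll, 96 mm diameter, 100 mm tall; a bystander. Origin: centre of its underside
- wash: White plastic bottle, 64 mm diameter, 150 mm tall; a bystander. Origin: centre of its underside
- jar: Amber jar with a black cap, 68 mm diameter, 85 mm tall; a bystander. Origin: centre of its underside
- dish: Flat grey open dish, 92 mm diameter, 18 mm tall; a bystander. Origin: centre of its underside
- rack: Yellow tube rack block, 60 x 100 x 45 mm; a bystander. Origin: centre of its underside, its long side along y
Mind the look-alikes: they are no part of the job. What is meant by the carrier is not yellow, and is the larger of those in its own colour.

How it is judged:
By the outcome, as a careful person would: the job done as asked, in the order asked, and still so for the second after the job is handed in, with the robot touching nothing.
It also fails if it takes over 72 s, if anything falls off the work surface, if the arm or the gripper's body presses on something with over 40 N, if the wrist force passes 120 N, or if a joint passes its speed limit or range.

ROBOT

A 6-joint arm with a two-finger parallel gripper is mounted at the origin on the work surface. World frame = base frame: x ahead of the robot, y to its left, z up, the work surface at z = 0. Lengths are in m, angles in rad, forces in N, time in s.
With the tool pointing down it reaches from about 0.4 to 0.825 m from the base axis. Payload 7 kg.
Tool frame: the origin (TCP) lies on the centre line of the jaws, within the pads' length; the fingertips stand 22 mm ahead of it and the grasp point (between the pads) lies 3 mm ahead of it; z points along the fingers, y is the line along which they close (so a half turn about z gives the same grasp; the last joint's range is limited). The gripper opens to 88 mm and grips with 3 to 60 N. Pads are 19 mm wide; open, the fingers measure 130 mm over their backs; the gripper's body (78 mm by 193 mm) begins 47 mm behind the grasp point.
Start: joints at [-0.824, 0.359, 0.012, 0, -1.224, -0.288], TCP at [0.299, -0.605, 0.211] pointing down, gripper open.
Joint ranges: [-3.07, 3.07], [-1.43, 2.12], [-1.02, 1.25], [-3.03, 1.67], [-3.05, -0], [-3.03, 3.03]. Speed limits (rad/s): [2.39, 2.39, 3.01, 3.14, 3.14, 3.14].

INTERFACE

Orientations are given as [roll, pitch, yaw] about the fixed x, y, z axes, in that order (R = Rz(yaw) Ry(pitch) Rx(roll)).
In Python, from station import arm gives the robot as it stands.
- The arm moves only by the tool arm_command, never from a script. Its argument "series" is one flat list of numbers, 7 for each row, row after row: the turn, a rotation vector about the tool's x, y, z each as a share of 90 degrees, from -1 to 1, then the shift along the tool's x, y, z each as a share of 0.1 m, from -1 to 1, then the opening, from 0 (shut) to 1 (fully open). A call has 1 to 8 rows; each row is the pose to reach, as a shift and turn from the pose commanded when the call began, along the tool's axes at that moment; what a row does not reach only later rows make up. A row lasts 1/8 s, in which the tool goes at most 62.5 mm and 10.7 degrees, less where a joint would pass 70% of its speed; a pose out of reach is approached as far as the arm can. A call with a number of a shift or a turn outside -1 to 1 is refused whole. A call with a gripper value outside its range is refused whole. The fingers move at their own pace and stop on an object; "force" is the grip in N (left out, the last holds). Time passes only in rows, so rows that repeat a pose let the fingers close. It gives the time, the measured TCP pose, the force, the opening and the grip force at its end, in the units of the state.
- arm.get_state(): the state, without advancing time (a new reading comes with each control period).
- arm.grab_frame(name): name is "side" or "top"; returns the picture (480x640x3 uint8, blue, green, red); there is no depth.
- arm.camera_model(name): a dict with "fovy" (degrees; the focal length in pixels is half the picture's height over the tangent of half this angle, whatever the lens; pixels are square), "cx", "cy" (the principal point, pixels), "D" ([k1, k2, p1, p2, k3] as OpenCV has them; the pictures are not rectified), "pose" (4x4, takes a point from camera to world coordinates). Camera axes: x right, y down, z forward; pixel columns grow to the right and rows downward; lengths in m; the calibration is good to about 2 mm. A picture is of the moment at which its call begins. camera_model takes no time and is no camera call.
- arm.job_done(): hands the job in; it is judged then, once.
The state is a dict: "t": time; "q": joint angles; "qd": joint speeds; "joint_efforts": joint torques, N m; "eef_pos": TCP position; "ee_rot": TCP orientation; "force": force on the tool from outside, world axes, zero at the start; "moment": the same for the moment, N m; "width": finger opening in m; "gripper_force": force on a finger pad.
Only numpy, scipy, OpenCV 4.12 (cv2) and the standard library are available. Lean on these libraries where they do the work, as an engineer would, in place of code of your own. Each camera call takes 0.05 s, during which the arm holds its last target. There are 200 camera calls.

## Working session

There is one attempt and no reset: what is moved stays moved. The work goes in short steps, Python scripts to look and compute and a tool call to move; the robot and the scene stay as the last step left them, time stands still between calls to the robot, and variables do not carry over. Pictures are saved under pics/ and viewed, at most 10 in all, crops included, and the job is handed in when it is done.

Besides the shell and the picture viewer there is one more tool, called after ">>>" by a JSON object that holds its "api" and its "payload", one argument or row to a line. arm_command: Moves the arm, as the interface text tells. Its arguments: {"type":"object","properties":{"series":{"type":"array"},"force":{"type":"number"}},"required":["series"]}

```bash
mkdir -p pics; ls; python3 - <<'E'
from station import arm
import cv2
for n in("side","top"):
    cv2.imwrite(f"pics/{n}0.png",arm.grab_frame(n)); m=arm.camera_model(n); print(n,m)
s=arm.get_state(); print(s)
E
```

```text
pics
side {'fovy': 49.52701563689907, 'cx': 316.74813952398995, 'cy': 238.9044981129873, 'D': array([-0.06951053,  0.        ,  0.        ,  0.        ,  0.        ]), 'pose': array([[ 0.91965025, -0.29026417,  0.26455649,  0.07957824],
       [-0.3922908 , -0.64676823,  0.65406329, -1.03073935],
       [-0.01874441, -0.70529254, -0.70866853,  1.21461186],
       [ 0.        ,  0.        ,  0.        ,  1.        ]])}
top {'fovy': 51.49375812812542, 'cx': 324.09334419091385, 'cy': 239.82561024676997, 'D': array([-0.10298861,  0.        ,  0.        ,  0.        ,  0.        ]), 'pose': array([[ 0.026053  , -0.99436223,  0.10278619,  0.38645144],
       [-0.9996167 , -0.02495056,  0.0119969 , -0.0808864 ],
       [-0.00936469, -0.10305935, -0.99463112,  1.22570463],
       [ 0.        ,  0.        ,  0.        ,  1.        ]])}
{'t': 0.1, 'q': array([-8.23926028e-01,  3.59317101e-01,  1.11656103e-02, -3.33694244e-04,
       -1.22413430e+00, -2.88054529e-01]), 'qd': array([-3.64197902e-04, -1.60773782e-03,  3.70479679e-03,  1.51628925e-03,
        6.84376166e-05,  1.17831415e-03]), 'joint_efforts': array([-1.08734392e-03, -5.84158301e+01,  2.93753278e+01,  7.01552019e+00,
        1.02058821e-02, -8.90263027e-05]), 'eef_pos': array([ 0.29869208, -0.60479153,  0.21051728]), 'ee_rot': array([ 3.14007543e+00, -1.22393159e-04, -2.68289040e+00]), 'force': array([ 0.28154252,  0.42880471, -0.66068192]), 'moment': array([-0.04942853, -0.00346587, -0.01070562]), 'gripper_force': 0.0, 'width': 0.08779688943272847}
```

View pics/side0.png

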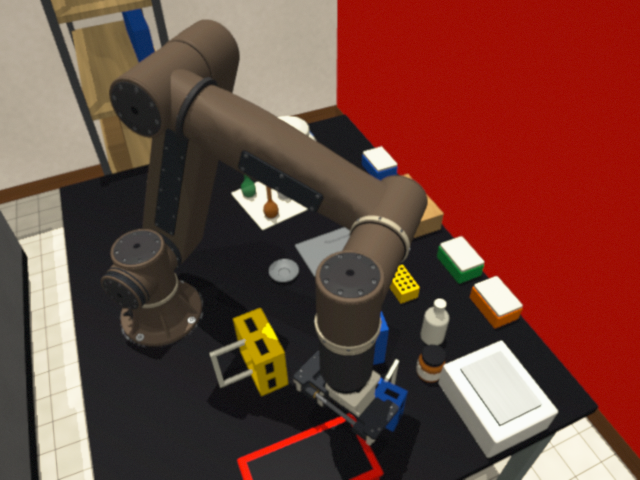

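View pics/top0.png

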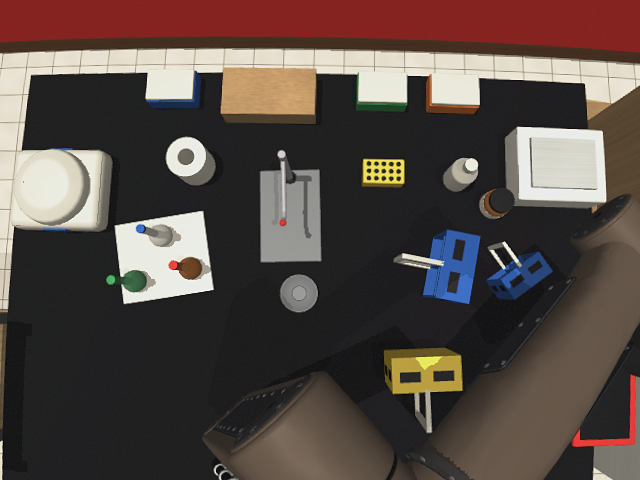

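```bash
python3 - <<'E'
import cv2,numpy as np
t=cv2.imread("pics/top0.png")
a=cv2.resize(t[215:315,385:560],(800,457),interpolation=cv2.INTER_CUBIC)
cv2.imwrite("pics/c1.png",a)
b=cv2.resize(t[140:310,100:335],(800,579),interpolation=cv2.INTER_CUBIC)
cv2.imwrite("pics/c2.png",b)
E
cat > h.py <<'E'
import numpy as np, cv2
from station import arm
from scipy.spatial.transform import Rotation as R
def KD(n):
    m=arm.camera_model(n); f=240/np.tan(np.radians(m["fovy"]/2))
    return np.array([[f,0,m["cx"]],[0,f,m["cy"]],[0,0,1]]),m["D"],np.array(m["pose"])
def px2w(n,uv,z):
    K,D,P=KD(n); p=cv2.undistortPoints(np.array([[uv]],float),K,D)[0,0]
    d=P[:3,:3]@np.array([p[0],p[1],1]); return P[:3,3]+d*(z-P[2,3])/d[2]
def w2px(n,X):
    K,D,P=KD(n); Pi=np.linalg.inv(P)
    return cv2.projectPoints(np.atleast_2d(np.array(X,float)),cv2.Rodrigues(Pi[:3,:3])[0],Pi[:3,3],K,D)[0][:,0]
def move(pos,Rt,p0=None,R0=None):
    """shares (turn, shift) from pose (p0,R0; measured by default) to pos, Rt (tool axes as columns)"""
    s=arm.get_state()
    if p0 is None: p0=s["eef_pos"]
    if R0 is None: R0=R.from_euler("xyz",s["ee_rot"]).as_matrix()
    rv=R.from_matrix(R0.T@Rt).as_rotvec()/(np.pi/2)
    return np.round(rv,3),np.round(R0.T@(np.array(pos)-p0)/0.1,3)
E
```

```text
(no output)
```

View pics/c1.png

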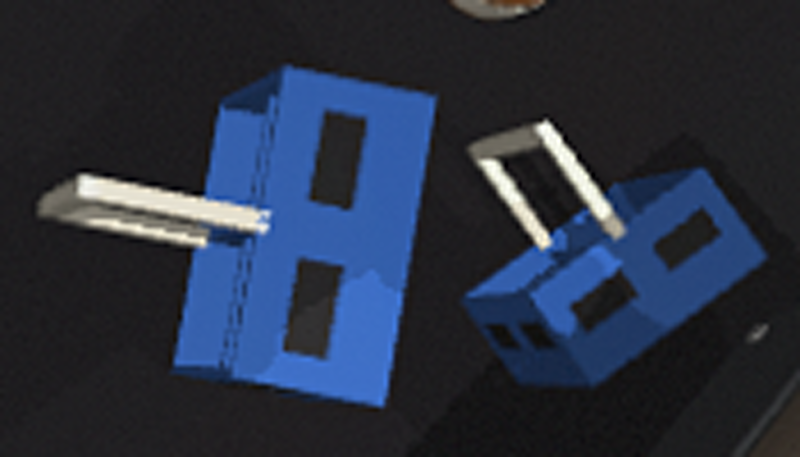

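View pics/c2.png

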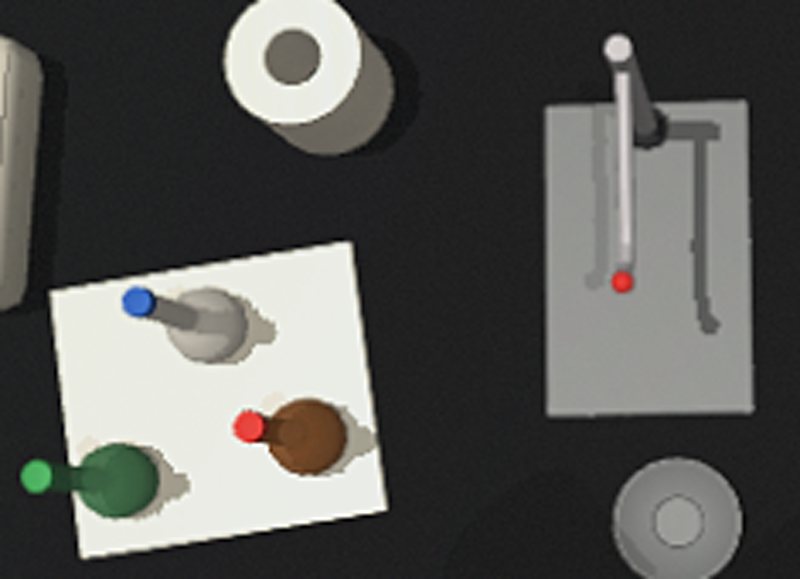

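```bash
python3 - <<'E'
from h import *
f1=lambda x,y:(385+x/4.571-.4,215+y/4.571-.4)
f2=lambda x,y:(100+x/3.404-.35,140+y/3.404-.35)
c=[px2w("top",f1(*p),.150) for p in[(286,67),(436,96),(386,407),(228,380)]]
print(np.round(c,4)); c=np.array(c)
print([np.linalg.norm(c[i]-c[(i+1)%4]).round(4) for i in range(4)],c.mean(0).round(4))
for a,b in((0,3),(1,2)): d=c[a]-c[b]; print("x-axis deg",np.degrees(np.arctan2(d[1],d[0])))
for n,p,z in[("legstart",(266,220),.147),("bar top end",(80,188),.15),("leg outer corner up",(85,175),.15),("leg outer low",(72,200),.15)]:print(n,px2w("top",f1(*p),z).round(4))
print("small",[np.linalg.norm(px2w("top",f1(*a),.1)-px2w("top",f1(*b),.1)).round(3) for a,b in[((595,385),(767,257)),((767,257),(705,170))]])
for n,p,z in[("stopper",(249,426),.166),("bulb",(308,436),.03),("tip",(622,282),.208),("post",(618,48),.223),("rod near tip",(627,255),.18)]:print(n,px2w("top",f2(*p),z).round(4))
t=[px2w("top",f2(*p),.008) for p in[(545,107),(747,101),(752,412),(547,416)]];print("tray",np.round(t,4))
# joint FK info
E
```

```text
[[ 0.5276 -0.3364  0.15  ]
 [ 0.5155 -0.4092  0.15  ]
 [ 0.3668 -0.3848  0.15  ]
 [ 0.3781 -0.3092  0.15  ]]
[np.float64(0.0738), np.float64(0.1506), np.float64(0.0764), np.float64(0.152)] [ 0.447  -0.3599  0.15  ]
x-axis deg -10.307651429691065
x-axis deg -9.32658643155299
legstart [ 0.4543 -0.3276  0.147 ]
bar top end [ 0.4672 -0.2379  0.15  ]
leg outer corner up [ 0.4734 -0.2403  0.15  ]
leg outer low [ 0.4614 -0.2342  0.15  ]
small [np.float64(0.111), np.float64(0.054)]
stopper [0.4336 0.2568 0.166 ]
bulb [0.4338 0.2568 0.03  ]
tip [0.5255 0.0185 0.208 ]
post [0.6671 0.0248 0.223 ]
rod near tip [0.5464 0.0187 0.18  ]
tray [[ 0.6815  0.0997  0.008 ]
 [ 0.6893 -0.0491  0.008 ]
 [ 0.4607 -0.0589  0.008 ]
 [ 0.454   0.0889  0.008 ]]
```

>>> {"api": "arm_command", "payload": {
  "series": [0,0,-0.6,-1,1,-1,1,0,0,-0.6,-1,1,-1,1,0,0,-0.6,-1,1,-1,1,0,0,-0.6,-1,1,-1,1,0,0,-0.6,-1,1,-1,1,0,0,-0.6,-1,1,-1,1]
}}

```text
t: 0.85
eef_pos: [0.3443, -0.4709, 0.3111]
ee_rot: [3.141, 0.0, -1.741]
force: [-0.5, 0.2, -1.0]
width: 0.0876
gripper_force: 0.0
```

>>> {"api": "arm_command", "payload": {
  "series": [0,0,0,-1,-0.4,0,1,0,0,0,-1,-0.4,0,1,0,0,0,-1,-0.4,0,1]
}}

```text
t: 1.23
eef_pos: [0.4017, -0.3775, 0.3113]
ee_rot: [-3.142, 0.0, -1.742]
force: [-0.2, -0.3, 0.3]
width: 0.0876
gripper_force: 0.0
```

>>> {"api": "arm_command", "payload": {
  "series": [0,0,0,-1,-0.4,0,1,0,0,0,-1,-0.4,0,1,0,0,0,-1,-0.4,0,1]
}}

```text
t: 1.6
eef_pos: [0.4578, -0.2862, 0.311]
ee_rot: [3.141, 0.0, -1.741]
force: [-0.3, 0.7, 0.6]
width: 0.0875
gripper_force: 0.0
```

>>> {"api": "arm_command", "payload": {
  "series": [0,0.5,0,-1,0,0.2,1,0,0.5,0,-1,0,0.2,1,0,0.5,0,-1,0,0.2,1,0,0.5,0,-1,0,0.2,1,0,0.5,0,-1,0,0.2,1,0,0.5,0,-1,0,0.2,1]
}}

```text
t: 2.35
eef_pos: [0.4735, -0.1891, 0.29]
ee_rot: [3.138, -0.789, -1.738]
force: [0.3, 0.1, -0.6]
width: 0.0877
gripper_force: 0.0
```

```bash
cat >> h.py <<'E'
def frame(z,y):
    z=np.array(z)/np.linalg.norm(z); y=np.array(y)-np.dot(y,z)*z; y/=np.linalg.norm(y)
    return np.stack([np.cross(y,z),y,z],1)
def st():
    s=arm.get_state(); print("t",round(s["t"],2),"p",s["eef_pos"].round(4),"rpy",s["ee_rot"].round(3),"q",s["q"].round(2),"F",s["force"].round(1),"w",round(s["width"],4),"g",round(s["gripper_force"],1))
E
python3 - <<'E'
from h import *
st()
d=np.array([.171,.985,0]); z=(-d-[0,0,1])/2**.5; Rt=frame(z,[-.985,.17,0])
cor=np.array([.4671,-.2442,.146])
print(move(cor-.085*z,Rt)); print(move(cor+.005*z,Rt))
E
```

```text
t 2.35 p [ 0.4735 -0.1891  0.29  ] rpy [ 3.138 -0.789 -1.738] q [ 0.46  0.14 -0.59  0.62 -1.41 -0.92] F [ 0.3  0.1 -0.6] w 0.0877 g 0.0
(array([ 0.   , -0.002,  0.002]), array([-0.628, -0.034,  0.558]))
(array([ 0.   , -0.002,  0.002]), array([-0.631, -0.034,  1.458]))
```

>>> {"api": "arm_command", "payload": {
  "series": [0,0,0,-0.63,-0.03,0.56,1,0,0,0,-0.63,-0.03,0.56,1,0,0,0,-0.63,-0.03,0.56,1]
}}

```text
t: 2.72
eef_pos: [0.4769, -0.1858, 0.2067]
ee_rot: [3.14, -0.785, -1.742]
force: [-0.4, -0.2, 0.1]
width: 0.0876
gripper_force: 0.0
```

>>> {"api": "arm_command", "payload": {
  "series": [0,0,0,0,0,0.3,1,0,0,0,0,0,0.6,1,0,0,0,0,0,0.9,1,0,0,0,0,0,0.9,1]
}}

```text
t: 3.22
eef_pos: [0.466, -0.2492, 0.1442]
ee_rot: [-3.141, -0.785, -1.744]
force: [0.5, -0.2, 1.9]
width: 0.0874
gripper_force: 0.0
```

```bash
python3 - <<'E'
from h import *
st()
t=arm.grab_frame("top"); s=arm.grab_frame("side")
a=cv2.resize(t[190:330,360:560],(571,400),interpolation=cv2.INTER_CUBIC)
b=cv2.resize(s[280:440,200:430],(571,397),interpolation=cv2.INTER_CUBIC)
cv2.imwrite("pics/p1.png",cv2.resize(np.hstack([a[:397],b]),(800,278)))
cv2.imwrite("pics/p1.png",cv2.resize(np.vstack([a[:397],b]),(430,598)))
E
```

```text
t 3.23 p [ 0.466  -0.2492  0.1442] rpy [-3.141 -0.785 -1.744] q [ 0.31  0.28 -0.83  0.8  -1.06 -1.1 ] F [ 0.5 -0.2  1.9] w 0.0874 g 0.0
```

View pics/p1.png

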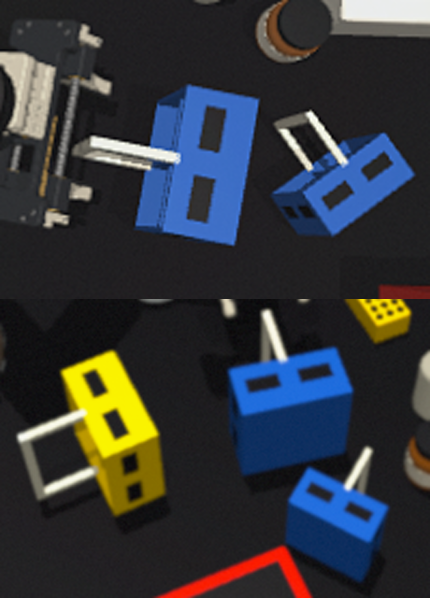

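>>> {"api": "arm_command", "payload": {
  "series": [0,0,0,0,0,0,0.3,0,0,0,0,0,0,0,0,0,0,0,0,0,0,0,0,0,0,0,0,0,0,0,0,0,0,0,0,0,0,0,0,0,0,0],
  "force": 55
}}

```text
t: 4.08
eef_pos: [0.4668, -0.2474, 0.1435]
ee_rot: [3.141, -0.785, -1.74]
force: [-0.4, 0.7, -0.8]
width: 0.0332
gripper_force: 0.0
```

>>> {"api": "arm_command", "payload": {
  "series": [0,0,0,0.1,0,-0.1,0,0,0,0,0.25,0,-0.25,0,0,0,0,0.45,0,-0.45,0,0,0,0,0.66,0,-0.66,0,0,0,0,0.66,0,-0.66,0]
}}

```text
t: 4.7
eef_pos: [0.4678, -0.247, 0.2394]
ee_rot: [-3.136, -0.783, -1.744]
force: [-0.2, 0.0, -0.6]
width: 0.0005
gripper_force: 0.0
```

>>> {"api": "arm_command", "payload": {
  "series": [0,0,0,0,0,0,1,0,0,0,0,0,0,1,0,0,0,0,0,0,1,0,0,0,0,0,0,1,0,0,0,0,0,0,1,0,0,0,0,0,0,1]
}}

```text
t: 5.45
eef_pos: [0.4668, -0.2474, 0.2368]
ee_rot: [3.141, -0.785, -1.74]
force: [0.1, 0.2, 0.0]
width: 0.0551
gripper_force: 0.0
```

```bash
python3 - <<'E'
from h import *
st()
t=arm.grab_frame("top"); o=cv2.imread("pics/top0.png")
d=cv2.absdiff(t,o)[225:310,425:485].max(2); print((d>40).sum(), d.mean())
d=np.array([.171,.985,0]); z=(-d-[0,0,1])/2**.5; Rt=frame(z,[-.985,.17,0])
cor=np.array([.4671,-.2442,.146])
print(move(cor+.005*z,Rt))
E
```

```text
t 5.45 p [ 0.4668 -0.2474  0.2368] rpy [ 3.141 -0.785 -1.74 ] q [ 0.34  0.17 -0.71  0.71 -1.24 -0.94] F [0.1 0.2 0. ] w 0.0551 g 0.0
7 10.333921568627451
(array([-0.001, -0.   ,  0.001]), array([-0.665,  0.002,  0.67 ]))
```

Carrier box has not moved. The fingers need about 1.2 s for the full stroke, so I'll go back down and wait for the grip.

>>> {"api": "arm_command", "payload": {
  "series": [0,0,0,-0.3,0,0.3,0.6,0,0,0,-0.5,0,0.5,0.6,0,0,0,-0.66,0,0.67,0.6,0,0,0,-0.66,0,0.67,0.4,0,0,0,-0.66,0,0.67,0.2,0,0,0,-0.66,0,0.67,0,0,0,0,-0.66,0,0.67,0,0,0,0,-0.66,0,0.67,0],
  "force": 55
}}

```text
t: 6.5
eef_pos: [0.4668, -0.248, 0.1432]
ee_rot: [-3.141, -0.785, -1.741]
force: [-0.1, -0.4, -0.2]
width: 0.0077
gripper_force: 0.0
```

>>> {"api": "arm_command", "payload": {
  "series": [0,0,0,0,0,0,0,0,0,0,0,0,0,0,0,0,0,0,0,0,0,0,0,0,0,0,0,0]
}}

```text
t: 7.0
eef_pos: [0.4667, -0.2481, 0.1429]
ee_rot: [-3.142, -0.785, -1.74]
force: [0.3, -0.6, 0.2]
width: 0.0002
gripper_force: 0.0
```

```bash
python3 - <<'E'
from h import *
t=arm.grab_frame("top"); s=arm.grab_frame("side")
a=cv2.resize(t[225:305,360:480],(600,400),interpolation=cv2.INTER_CUBIC)
b=cv2.resize(s[280:380,270:420],(300,200),interpolation=cv2.INTER_CUBIC)
c=np.zeros((600,600,3),np.uint8); c[:400]=a; c[400:,:300]=b
cv2.imwrite("pics/p2.png",c)
s=arm.get_state(); p=s["eef_pos"]; z=R.from_euler("xyz",s["ee_rot"]).as_matrix()[:,2]
print([(w2px("top",p+z*k)[0]-[360,225])*5 for k in(-.05,0,.022)])
E
```

```text
[array([162.16383414, 134.62052296]), array([231.26879405, 156.58877301]), array([260.2523239 , 165.80512992])]
```

View pics/p2.png

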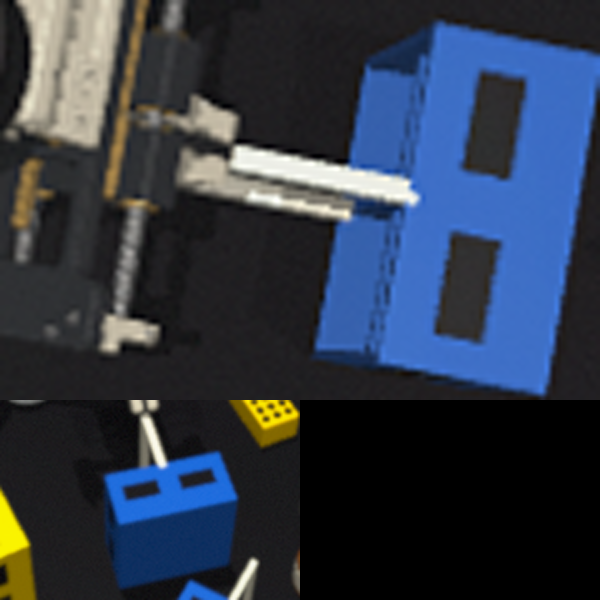

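```bash
python3 - <<'E'
from h import *
s=arm.get_state(); p=s["eef_pos"]; z=R.from_euler("xyz",s["ee_rot"]).as_matrix()[:,2]
out=[]
for n,(x0,y0) in(("side",(305,250)),("top",(385,228))):
    f=arm.grab_frame(n); cv2.imwrite(f"pics/{n}1.png",f)
    a=cv2.resize(f[y0:y0+75,x0:x0+50],(400,600),interpolation=cv2.INTER_CUBIC)
    for k,c in((0,(0,255,0)),(.022,(255,0,255))):
        u=(w2px(n,p+z*k)[0]-[x0,y0]+.5)*8; cv2.drawMarker(a,tuple(int(v) for v in u),c,cv2.MARKER_CROSS,12,1); print(n,k,u.round())
    u=(w2px(n,[.4671,-.2442,.146])[0]-[x0,y0]+.5)*8; cv2.drawMarker(a,tuple(int(v) for v in u),(0,0,255),cv2.MARKER_TILTED_CROSS,12,1); print(n,"corner",u.round())
    out.append(a)
cv2.imwrite("pics/p3.png",np.hstack(out))
E
```

```text
side 0 [307. 331.]
side 0.022 [319. 396.]
side corner [303. 316.]
top 0 [174. 231.]
top 0.022 [220. 245.]
top corner [162. 228.]
```

View pics/p3.png

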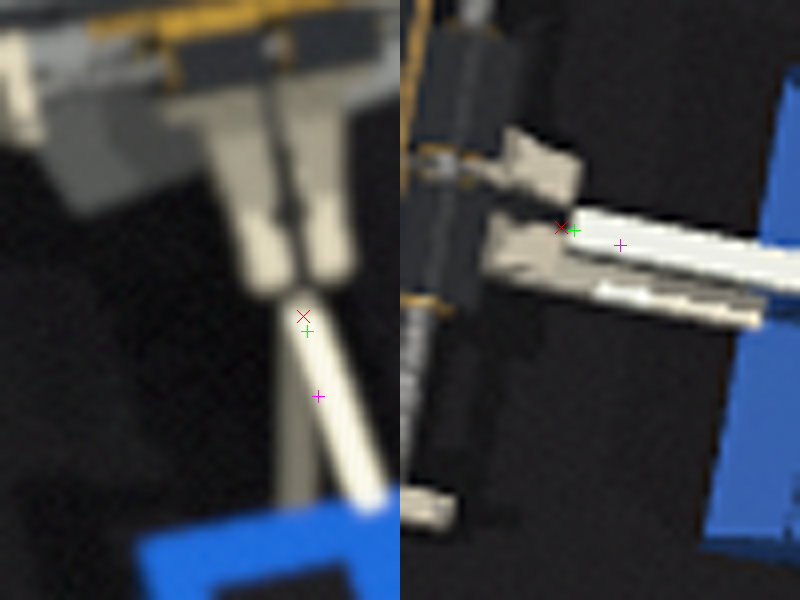

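```bash
cat >> h.py <<'E'
def tri(ps,pt):
    M=[];q=[]
    for n,u in(("side",ps),("top",pt)):
        K,D,P=KD(n); M.append(np.linalg.inv(P)[:3]); q.append(cv2.undistortPoints(np.array([[u]],float),K,D)[0,0])
    X=cv2.triangulatePoints(M[0],M[1],q[0],q[1])[:,0]; X=X[:3]/X[3]
    return X,[w2px("side",X)[0]-ps,w2px("top",X)[0]-pt]
E
python3 - <<'E'
from h import *
s=arm.get_state(); p=s["eef_pos"]; Rm=R.from_euler("xyz",s["ee_rot"]).as_matrix()
g=lambda a,o:np.array(a)/8-.5+o
for ps,pt in(((300,288),(175,200)),((298,290),(165,215))):
    X,e=tri(g(ps,[305,250]),g(pt,[385,228])); print(X.round(4),np.round(e,2),"tool coords",(Rm.T@(X-p)).round(4))
X,e=tri(g((300,297),[305,250]),g((172,225),[385,228])); print("bar corner",X.round(4),np.round(e,2))
print(p,s["q"])
E
```

```text
[ 0.4698 -0.2443  0.1604] [[ 1.48 -0.25]
 [-0.59  1.73]] tool coords [ 0.0094 -0.0025 -0.0154]
[ 0.4678 -0.2427  0.158 ] [[ 0.74 -0.12]
 [-0.3   0.86]] tool coords [ 0.0068 -0.0002 -0.0146]
bar corner [ 0.4662 -0.245   0.1574] [[ 0.33 -0.05]
 [-0.13  0.38]]
[ 0.46667581 -0.24810076  0.1428509 ] [ 0.31290423  0.28407503 -0.83026474  0.80180789 -1.05862871 -1.1062728 ]
```

>>> {"api": "arm_command", "payload": {
  "series": [0,0,0,0,0,-0.1,0.6,0,0,0,0,0,-0.1,0.6,0,0,0,0,0,-0.1,0.6,0,0,0,0,0,-0.1,0.6,0,0,0,0,0,-0.1,0.6,0,0,0,0,0,0.1,0.6,0,0,0,0,0,0.25,0.6,0,0,0,0,0,0.36,0.6]
}}

```text
t: 8.2
eef_pos: [0.4621, -0.2737, 0.117]
ee_rot: [3.141, -0.786, -1.74]
force: [-0.2, 0.2, 0.1]
width: 0.0529
gripper_force: 0.0
```

```bash
python3 - <<'E'
from h import *
st()
s=arm.get_state(); p=s["eef_pos"]; z=R.from_euler("xyz",s["ee_rot"]).as_matrix()[:,2]
out=[]
for n,(x0,y0) in(("side",(305,250)),("top",(385,228))):
    f=arm.grab_frame(n)
    a=cv2.resize(f[y0:y0+75,x0:x0+50],(400,600),interpolation=cv2.INTER_CUBIC)
    for k,c in((-.037,(0,255,0)),(-.015,(255,0,255))):
        u=(w2px(n,p+z*k)[0]-[x0,y0]+.5)*8; cv2.drawMarker(a,tuple(int(v) for v in u),c,cv2.MARKER_CROSS,12,1)
    out.append(a)
cv2.imwrite("pics/p4.png",np.hstack(out))
E
```

```text
t 8.2 p [ 0.4621 -0.2737  0.117 ] rpy [ 3.141 -0.786 -1.74 ] q [ 0.24  0.31 -0.88  0.89 -0.98 -1.15] F [-0.2  0.2  0.1] w 0.0529 g 0.0
```

View pics/p4.png

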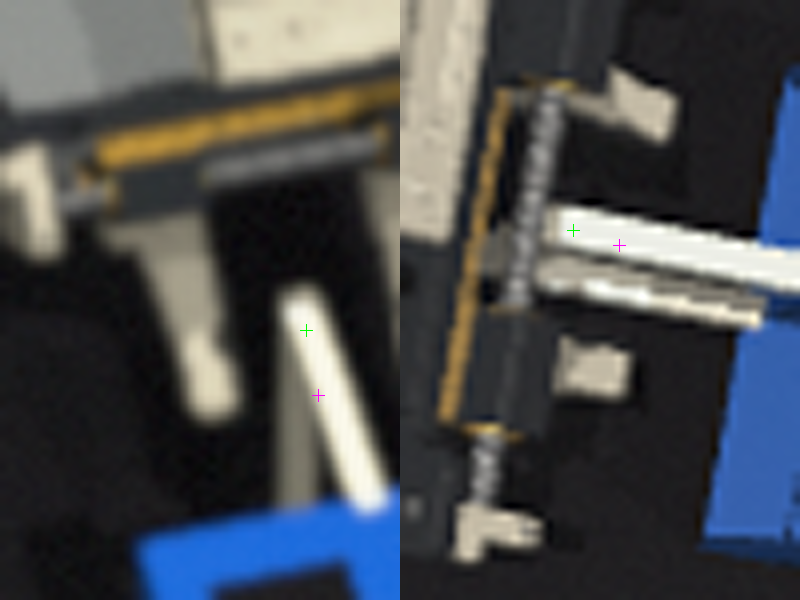

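>>> {"api": "arm_command", "payload": {
  "series": [0,0,0,0,0,0,0,0,0,0,0,0,0,0,0,0,0,0,0,0,0,0,0,0,0,0,0,0,0,0,0,0,0,0,0,0,0,0,0,0,0,0,0,0,0,0,0,0,0,0,0,0,0,0,0,0],
  "force": 55
}}

```text
t: 9.3
eef_pos: [0.4625, -0.2731, 0.1175]
ee_rot: [-3.141, -0.785, -1.74]
force: [-0.9, 1.8, 2.1]
width: 0.0094
gripper_force: 55.0
```

>>> {"api": "arm_command", "payload": {
  "series": [0,0,0,0.05,0,-0.05,0,0,0,0,0.2,0,-0.2,0,0,0,0,0.35,0,-0.35,0,0,0,0,0.5,0,-0.5,0,0,0,0,0.68,0,-0.68,0,0,0,0,0.68,0,-0.68,0]
}}

```text
t: 10.05
eef_pos: [0.4632, -0.2727, 0.2146]
ee_rot: [-3.137, -0.783, -1.743]
force: [0.5, 0.7, -3.9]
width: 0.0093
gripper_force: 55.0
```

>>> {"api": "arm_command", "payload": {
  "series": [0,-0.07,0,-0.04,0,-0.01,0,0,-0.15,0,-0.08,0,-0.02,0,0,-0.22,0,-0.12,0,-0.03,0,0,-0.3,0,-0.16,0,-0.04,0,0,-0.37,0,-0.2,0,-0.06,0,0,-0.44,0,-0.23,0,-0.08,0,0,-0.5,0,-0.26,0,-0.11,0,0,-0.5,0,-0.26,0,-0.11,0]
}}

```text
t: 11.05
eef_pos: [0.4661, -0.2485, 0.202]
ee_rot: [3.14, 0.0, -1.744]
force: [-0.6, 0.4, -2.2]
width: 0.0095
gripper_force: 55.0
```

>>> {"api": "arm_command", "payload": {
  "series": [0,-0.07,0,-0.04,0,-0.01,0,0,-0.15,0,-0.08,0,-0.02,0,0,-0.22,0,-0.12,0,-0.03,0,0,-0.3,0,-0.16,0,-0.04,0,0,-0.37,0,-0.2,0,-0.06,0,0,-0.44,0,-0.23,0,-0.08,0,0,-0.5,0,-0.26,0,-0.11,0,0,-0.5,0,-0.26,0,-0.11,0]
}}

```text
t: 12.05
eef_pos: [0.4696, -0.2224, 0.2109]
ee_rot: [3.131, 0.785, -1.75]
force: [-0.5, 0.2, -2.8]
width: 0.0093
gripper_force: 55.0
```

```bash
python3 - <<'E'
from h import *
st()
s=arm.get_state(); z=R.from_euler("xyz",s["ee_rot"]).as_matrix()[:,2]; print("true",s["eef_pos"]-.037*z,z)
E
```

```text
t 12.05 p [ 0.4696 -0.2224  0.2109] rpy [ 3.131  0.785 -1.75 ] q [-0.63  0.4   0.08 -0.68 -1.65  0.55] F [-0.5  0.2 -2.8] w 0.0093 g 55.0
true [ 0.46534189 -0.24823668  0.23704262] [ 0.11565405  0.69768696 -0.70700569]
```

>>> {"api": "arm_command", "payload": {
  "series": [0,0,0,0.15,0,0.15,0,0,0,0,0.3,0,0.3,0,0,0,0,0.42,0,0.42,0,0,0,0,0.5,0,0.5,0,0,0,0,0.54,0,0.54,0,0,0,0,0.56,0,0.56,0,0,0,0,0.56,0,0.56,0]
}}

```text
t: 12.92
eef_pos: [0.4713, -0.222, 0.135]
ee_rot: [-3.141, 0.785, -1.74]
force: [-0.6, 0.2, -2.6]
width: 0.0096
gripper_force: 55.0
```

>>> {"api": "arm_command", "payload": {
  "series": [0,0,0,0.01,0,0.01,0,0,0,0,0.02,0,0.02,0,0,0,0,0.03,0,0.03,0,0,0,0,0.03,0,0.03,0]
}}

```text
t: 13.42
eef_pos: [0.4711, -0.2217, 0.1305]
ee_rot: [3.141, 0.785, -1.741]
force: [-0.4, 0.7, -3.3]
width: 0.0096
gripper_force: 55.0
```

>>> {"api": "arm_command", "payload": {
  "series": [0,0,0,0.01,0,0.01,0,0,0,0,0.02,0,0.02,0,0,0,0,0.03,0,0.03,0,0,0,0,0.03,0,0.03,0]
}}

```text
t: 13.92
eef_pos: [0.4711, -0.2217, 0.1261]
ee_rot: [3.141, 0.786, -1.741]
force: [0.2, 0.8, -3.5]
width: 0.0092
gripper_force: 55.0
```

>>> {"api": "arm_command", "payload": {
  "series": [0,0,0,0.01,0,0.01,0,0,0,0,0.015,0,0.015,0,0,0,0,0.015,0,0.015,0]
}}

```text
t: 14.3
eef_pos: [0.4712, -0.2219, 0.1247]
ee_rot: [-3.141, 0.785, -1.74]
force: [-1.3, -0.6, 3.0]
width: 0.0093
gripper_force: 55.0
```

>>> {"api": "arm_command", "payload": {
  "series": [0,0,0,0,0,0,0.5,0,0,0,0,0,0,0.5,0,0,0,0,0,0,0.5,0,0,0,0,0,0,0.5,0,0,0,0,0,0,0.5,0,0,0,0,0,-0.3,0.5,0,0,0,0,0,-1,0.5,0,0,0,0,0,-1,0.5]
}}

```text
t: 15.3
eef_pos: [0.4596, -0.2949, 0.1973]
ee_rot: [-3.136, 0.781, -1.738]
force: [-0.1, 0.0, 0.0]
width: 0.0436
gripper_force: 0.0
```

>>> {"api": "arm_command", "payload": {
  "series": [0,0.5,0,-0.7,0,-0.7,0.5,0,0.5,0,-0.7,0,-0.7,0.5,0,0.5,0,-0.7,0,-0.7,0.5,0,0.5,0,-0.7,0,-0.7,0.5,0,0.5,0,-0.7,0,-0.7,0.5]
}}

```text
t: 15.92
eef_pos: [0.4593, -0.2888, 0.2943]
ee_rot: [-3.14, -0.002, -1.735]
force: [-0.2, 0.1, -0.8]
width: 0.0439
gripper_force: 0.0
```

```bash
python3 - <<'E'
from h import *
st()
out=[]
for n,(x0,y0) in(("side",(240,200)),("top",(320,180))):
    f=arm.grab_frame(n); cv2.imwrite(f"pics/{n}2.png",f)
    out.append(cv2.resize(f[y0:y0+150,x0:x0+100],(400,600),interpolation=cv2.INTER_CUBIC))
cv2.imwrite("pics/p5.png",np.hstack(out))
E
```

```text
t 15.93 p [ 0.4593 -0.2888  0.2943] rpy [-3.140e+00 -2.000e-03 -1.735e+00] q [-0.2   0.09 -0.15  0.   -1.33  0.03] F [-0.2  0.1 -0.8] w 0.0439 g 0.0
```

View pics/p5.png

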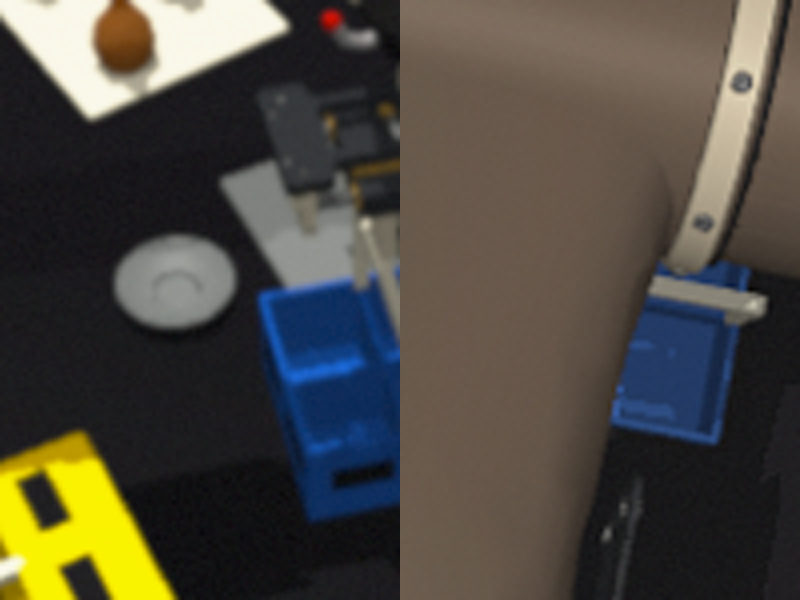

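>>> {"api": "arm_command", "payload": {
  "series": [0,0,-0.5,-1,0,0,0.5,0,0,-0.5,-1,0,0,0.5,0,0,-0.5,-1,0,0,0.5,0,0,-0.5,-1,0,0,0.5,0,0,-0.5,-1,0,0,0.5]
}}

```text
t: 16.65
eef_pos: [0.4761, -0.1936, 0.2932]
ee_rot: [3.142, 0.002, -0.957]
force: [-0.4, -1.3, 0.8]
width: 0.0435
gripper_force: 0.0
```

>>> {"api": "arm_command", "payload": {
  "series": [0,0,0,-1,-0.7,0,0.5,0,0,0,-1,-0.7,0,0.5,0,0,0,-1,-0.7,0,0.5]
}}

```text
t: 17.02
eef_pos: [0.4756, -0.0683, 0.2938]
ee_rot: [-3.141, 0.002, -0.955]
force: [0.6, 0.2, 0.3]
width: 0.0437
gripper_force: 0.0
```

>>> {"api": "arm_command", "payload": {
  "series": [0,0,0,-1,-0.7,0,0.5,0,0,0,-1,-0.7,0,0.5,0,0,0,-1,-0.7,0,0.5]
}}

```text
t: 17.4
eef_pos: [0.4751, 0.0534, 0.2935]
ee_rot: [3.141, 0.001, -0.955]
force: [1.2, -0.8, 0.5]
width: 0.0438
gripper_force: 0.0
```

>>> {"api": "arm_command", "payload": {
  "series": [0,0,0,-1,-0.7,0,0.5,0,0,0,-1,-0.7,0,0.5,0,0,0,-1,-0.7,0,0.5]
}}

```text
t: 17.77
eef_pos: [0.4747, 0.1749, 0.293]
ee_rot: [3.14, 0.001, -0.956]
force: [-0.4, -0.9, -0.6]
width: 0.0435
gripper_force: 0.0
```

```bash
python3 - <<'E'
from h import *
st()
f=arm.grab_frame("top"); cv2.imwrite("pics/top3.png",f)
f2=lambda x,y:(100+x/3.404-.35,140+y/3.404-.35)
for n,p,z in(("green",(118,480),.03),("white",(208,325),.03)):print(n,px2w("top",f2(*p),z).round(3))
# carrier from top picture: fit projected model to blue mask (rim at z=.075)
hsv=cv2.cvtColor(f,cv2.COLOR_BGR2HSV); m=cv2.inRange(hsv,(100,120,40),(125,255,255)); m[:,470:]=0; m[:200]=0
n,l,s,c=cv2.connectedComponentsWithStats(m)
print([(tuple(s[i]),c[i].round(1)) for i in range(1,n) if s[i,4]>200])
Rt=frame([0,0,-1],[-.17,-.985,0])
print(move([.4336,.2568,.20],Rt))
E
```

```text
t 17.77 p [0.4747 0.1749 0.293 ] rpy [ 3.14e+00  1.00e-03 -9.56e-01] q [ 0.74  0.03 -0.22 -0.   -1.32 -0.13] F [-0.4 -0.9 -0.6] w 0.0435 g 0.0
green [0.398 0.394 0.03 ]
white [0.512 0.334 0.03 ]
[((np.int32(342), np.int32(215), np.int32(69), np.int32(38), np.int32(1710)), array([376.4, 233.4])), ((np.int32(335), np.int32(247), np.int32(70), np.int32(45), np.int32(2202)), array([369.9, 268.8]))]
(array([ 0.001,  0.001, -0.5  ]), array([-0.918, -0.148,  0.932]))
```

>>> {"api": "arm_command", "payload": {
  "series": [0,0,-0.5,-0.92,-0.15,0.93,0.5,0,0,-0.5,-0.92,-0.15,0.93,0.5,0,0,-0.5,-0.92,-0.15,0.93,0.5,0,0,-0.5,-0.92,-0.15,0.93,0.5,0,0,-0.5,-0.92,-0.15,0.93,0.5,0,0,-0.5,-0.92,-0.15,0.93,0.5]
}}

```text
t: 18.58
eef_pos: [0.4339, 0.2559, 0.201]
ee_rot: [-3.141, 0.0, -0.175]
force: [0.3, -0.2, -0.1]
width: 0.0439
gripper_force: 0.0
```

```bash
python3 - <<'E'
from h import *
st()
Rt=frame([0,0,-1],[-.17,-.985,0])
print(move([.4336,.2568,.097],Rt))
# carrier fit: outer rim quad from the union of the blue blobs, top3
f=cv2.imread("pics/top3.png"); hsv=cv2.cvtColor(f,cv2.COLOR_BGR2HSV); m=cv2.inRange(hsv,(100,120,40),(125,255,255)); m[:,425:]=0; m[:200]=0
pts=np.argwhere(m)[:,::-1].astype(np.float32)
from scipy.optimize import minimize
yy,xx=np.mgrid[200:310,320:430]
def hull(v):
    x,y,a=v; c,s=np.cos(a),np.sin(a); P=[]
    for X in(-.075,.075):
        for Y in(-.075,.075):
            for Z in(0,.075): P.append([x+c*X-s*Y,y+s*X+c*Y,Z])
    return cv2.convexHull(w2px("top",P).astype(np.float32))
obs=np.zeros(m.shape,np.uint8); cv2.fillConvexPoly(obs,cv2.convexHull(pts).astype(np.int32),255)
def cost(v):
    k=np.zeros(m.shape,np.uint8); cv2.fillConvexPoly(k,(hull(v)*16).astype(np.int32),255,shift=4); return np.count_nonzero(k!=obs)
r=minimize(cost,[.477,-.178,-.17],method="Nelder-Mead",options=dict(initial_simplex=[[.477,-.178,-.17],[.49,-.178,-.17],[.477,-.165,-.17],[.477,-.178,-.1]]))
print(r.x,r.fun,(obs>0).sum())
K=px2w
print("rect",cv2.minAreaRect(pts))
E
```

```text
t 18.57 p [0.4339 0.2559 0.201 ] rpy [-3.141  0.    -0.175] q [ 0.92  0.08 -0.37 -0.   -1.11  0.47] F [ 0.3 -0.2 -0.1] w 0.0439 g 0.0
(array([-0.   ,  0.   , -0.003]), array([-0.005, -0.008,  1.04 ]))
[ 0.47900215 -0.18173567 -0.1682004 ] 88.0 4453
rect ((372.9772033691406, 252.918701171875), (66.32320404052734, 65.7188949584961), 10.885526657104492)
```

>>> {"api": "arm_command", "payload": {
  "series": [0,0,0,0,-0.01,0.5,0.5,0,0,0,0,-0.01,0.8,0.5,0,0,0,0,-0.01,1,0.5,0,0,0,0,-0.01,1,0,0,0,0,0,-0.01,1,0,0,0,0,0,-0.01,1,0,0,0,0,0,-0.01,1,0,0,0,0,0,-0.01,1,0],
  "force": 20
}}

```text
t: 19.58
eef_pos: [0.4342, 0.2588, 0.102]
ee_rot: [-3.14, -0.001, -0.169]
force: [-0.7, 1.6, 7.2]
width: 0.02
gripper_force: 20.0
```

>>> {"api": "arm_command", "payload": {
  "series": [0,0,0,0,0,-0.1,0,0,0,0,0,0,-0.4,0,0,0,0,0,0,-0.8,0,0,0,0,0,0,-1,0,0,0,0,0,0,-1,0]
}}

```text
t: 20.2
eef_pos: [0.4339, 0.2586, 0.2025]
ee_rot: [-3.139, -0.001, -0.17]
force: [-0.9, -0.3, -2.1]
width: 0.02
gripper_force: 20.0
```

```bash
cat >> h.py <<'E'
def brown(n,f):
    hsv=cv2.cvtColor(f,cv2.COLOR_BGR2HSV); m=cv2.inRange(hsv,(5,130,50),(18,255,190))
    k,l,s,c=cv2.connectedComponentsWithStats(m)
    return sorted([(int(s[i,4]),s[i,:4].tolist(),c[i].round(1).tolist()) for i in range(1,k) if s[i,4]>60],reverse=True)[:5]
E
python3 - <<'E'
from h import *
for n in("side","top"):
    f=arm.grab_frame(n); cv2.imwrite(f"pics/{n}4.png",f); print(n,brown(n,f)); print("exp",w2px(n,[.434,.2586,.136])[0].round(1))
    print("orig",brown(n,cv2.imread(f"pics/{n}0.png"))[:4],w2px(n,[.4336,.2568,.032])[0].round(1))
E
```

```text
side [(1102, [378, 173, 66, 66], [409.8, 215.3]), (1053, [587, 409, 53, 71], [616.2, 441.6]), (974, [102, 115, 31, 57], [116.5, 142.9]), (884, [148, 105, 32, 54], [164.3, 131.1]), (713, [469, 286, 54, 43], [492.5, 310.9])]
exp [268.  185.1]
orig [(1249, [0, 165, 104, 38], [50.7, 183.4]), (1051, [587, 408, 53, 72], [616.1, 441.6]), (968, [102, 116, 31, 56], [116.4, 142.7]), (711, [469, 286, 54, 43], [492.7, 311.1])] [270.6 209.2]
top [(4255, [0, 36, 640, 27], [325.6, 46.1]), (539, [426, 75, 54, 40], [445.5, 104.5]), (382, [545, 347, 14, 35], [551.6, 363.5]), (160, [484, 189, 25, 27], [491.1, 205.6]), (85, [173, 257, 10, 21], [178.3, 267.2])]
exp [176.2 265.3]
orig [(4350, [0, 36, 640, 27], [318.8, 46.0]), (546, [426, 75, 54, 40], [445.4, 104.3]), (388, [176, 258, 25, 21], [189.3, 267.9]), (160, [484, 189, 25, 27], [491.1, 205.6])] [189.9 267.8]
```

```bash
python3 - <<'E'
from h import *
for f,c in((cv2.imread("pics/side4.png"),(268,185)),(cv2.imread("pics/side0.png"),(270,209))):
    hsv=cv2.cvtColor(f,cv2.COLOR_BGR2HSV); m=cv2.inRange(hsv,(3,130,30),(20,255,255))
    x0,y0=c[0]-25,c[1]-30
    k,l,s,cc=cv2.connectedComponentsWithStats(m[y0:y0+60,x0:x0+50])
    for i in range(1,k):
        if s[i,4]>10: print(s[i]+[x0,y0,0,0,0],(cc[i]+[x0,y0]).round(1))
    # per-row centres of the brown pixels
    print([(y0+r,np.round(np.flatnonzero(m[y0+r,x0:x0+50]).mean()+x0,1),np.count_nonzero(m[y0+r,x0:x0+50])) for r in range(0,60,4) if m[y0+r,x0:x0+50].any()])
for z in(.03,.07,.11):print(w2px("side",[.434,.2586,.1065+z])[0].round(1),w2px("side",[.4336,.2568,.006+z])[0].round(1))
E
```

```text
[261 170  15  25 247] [267.5 183.7]
[(171, np.float64(266.5), np.int64(6)), (175, np.float64(266.5), np.int64(6)), (179, np.float64(266.5), np.int64(10)), (183, np.float64(268.0), np.int64(13)), (187, np.float64(268.0), np.int64(15)), (191, np.float64(268.5), np.int64(12))]
[264 187  14  31 217] [270.2 206.6]
[(187, np.float64(267.5), np.int64(2)), (191, np.float64(268.5), np.int64(2)), (195, np.float64(269.0), np.int64(3)), (199, np.float64(269.5), np.int64(2)), (203, np.float64(270.5), np.int64(8)), (207, np.float64(270.0), np.int64(13)), (211, np.float64(270.5), np.int64(14)), (215, np.float64(270.5), np.int64(10))]
[268. 185.] [270.5 208.3]
[266.9 175.4] [269.6 199.4]
[265.9 165.4] [268.6 190.2]
```

>>> {"api": "arm_command", "payload": {
  "series": [0,0,0,0,0,-0.3,0,0,0,0,0,0.1,-0.7,0,0,0,0,0,0.3,-0.98,0,0,0,0,0,0.6,-0.98,0,0,0,0,0,0.98,-0.98,0]
}}

```text
t: 20.92
eef_pos: [0.4158, 0.16, 0.2969]
ee_rot: [3.14, 0.002, -0.169]
force: [-1.0, -0.2, -2.3]
width: 0.0198
gripper_force: 20.0
```

>>> {"api": "arm_command", "payload": {
  "series": [0,0,0,0.1,0.35,0,0,0,0,0,0.2,0.7,0,0,0,0,0,0.3,0.98,0,0]
}}

```text
t: 21.3
eef_pos: [0.4286, 0.0577, 0.2969]
ee_rot: [3.14, 0.003, -0.17]
force: [0.3, 0.4, -1.3]
width: 0.0199
gripper_force: 20.0
```

>>> {"api": "arm_command", "payload": {
  "series": [0,0,0,0.2,0.35,0,0,0,0,0,0.4,0.7,0,0,0,0,0,0.6,0.98,0,0]
}}

```text
t: 21.68
eef_pos: [0.4714, -0.0488, 0.2968]
ee_rot: [3.141, 0.003, -0.17]
force: [0.4, 0.6, -0.2]
width: 0.0199
gripper_force: 20.0
```

>>> {"api": "arm_command", "payload": {
  "series": [0,0,0,0.2,0.35,0,0,0,0,0,0.4,0.7,0,0,0,0,0,0.55,0.85,0,0,0,0,0,0.62,0.92,0,0,0,0,0,0.62,0.92,0,0]
}}

```text
t: 22.3
eef_pos: [0.5175, -0.1483, 0.2975]
ee_rot: [3.141, 0.002, -0.17]
force: [-0.1, 0.0, -1.4]
width: 0.0203
gripper_force: 20.0
```

```bash
python3 - <<'E'
from h import *
st(); p=arm.get_state()["eef_pos"]
Rt=frame([0,0,-1],[-.17,-.985,0])
print(move([.5202,-.1502,.30],Rt))
for n in("side","top"):
    f=arm.grab_frame(n); cv2.imwrite(f"pics/{n}5.png",f)
    c=w2px(n,p+[0,0,-.097+.024])[0]; print(n,"exp",c.round(1)); x0,y0=(c-[30,30]).astype(int)
    hsv=cv2.cvtColor(f,cv2.COLOR_BGR2HSV); m=cv2.inRange(hsv,(3,130,30),(20,255,255))[y0:y0+60,x0:x0+60]
    k,l,s,cc=cv2.connectedComponentsWithStats(m)
    for i in range(1,k):
        if s[i,4]>20: print(s[i]+[x0,y0,0,0,0],(cc[i]+[x0,y0]).round(1))
    if n=="side": print([(y0+r,np.round(np.flatnonzero(m[r]).mean()+x0,1),np.count_nonzero(m[r])) for r in range(0,60,4) if m[r].any()]); print([w2px(n,p+[0,0,-.097+k])[0].round(1) for k in(0,.07)])
E
```

```text
t 22.3 p [ 0.5175 -0.1483  0.2975] rpy [ 3.141e+00  2.000e-03 -1.700e-01] q [ 0.08  0.09 -0.15 -0.   -1.34  1.32] F [-0.1  0.  -1.4] w 0.0203 g 20.0
(array([0.   , 0.002, 0.   ]), array([ 0.029,  0.014, -0.025]))
side exp [344.8 239.1]
[336 222  19  28 365] [344.7 236.7]
[(np.int64(225), np.float64(344.5), np.int64(6)), (np.int64(229), np.float64(344.5), np.int64(10)), (np.int64(233), np.float64(344.5), np.int64(16)), (np.int64(237), np.float64(345.0), np.int64(19)), (np.int64(241), np.float64(344.5), np.int64(18)), (np.int64(245), np.float64(345.0), np.int64(15)), (np.int64(249), np.float64(344.5), np.int64(2))]
[array([344.6, 245.3]), array([345.1, 226.7])]
top exp [363.6 227.3]
[354 232  21   9 115] [364.2 236.1]
```

>>> {"api": "arm_command", "payload": {
  "series": [0,0,0,0.03,0.015,0.1,0,0,0,0,0.03,0.015,0.3,0,0,0,0,0.03,0.015,0.5,0,0,0,0,0.03,0.015,0.7,0,0,0,0,0.03,0.015,0.85,0,0,0,0,0.03,0.015,0.95,0,0,0,0,0.03,0.015,1,0,0,0,0,0.03,0.015,1,0]
}}

```text
t: 23.4
eef_pos: [0.521, -0.1501, 0.1989]
ee_rot: [3.141, 0.0, -0.169]
force: [0.2, 0.2, -0.9]
width: 0.0197
gripper_force: 20.0
```

```bash
python3 - <<'E'
from h import *
st(); p=arm.get_state()["eef_pos"]; print(move([.5202,-.1502,.20],frame([0,0,-1],[-.17,-.985,0])))
n="side"; f=arm.grab_frame(n); print(w2px(n,p+[0,0,-.097+.024])[0].round(1))
c=w2px(n,p+[0,0,-.073])[0]; x0,y0=(c-[30,30]).astype(int)
hsv=cv2.cvtColor(f,cv2.COLOR_BGR2HSV); m=cv2.inRange(hsv,(3,130,30),(20,255,255))[y0:y0+60,x0:x0+60]
print([(y0+r,np.round(np.flatnonzero(m[r]).mean()+x0,1),np.count_nonzero(m[r])) for r in range(0,60,4) if m[r].any()])
E
```

```text
t 23.4 p [ 0.521  -0.1501  0.1989] rpy [ 3.141  0.    -0.169] q [ 0.08  0.15 -0.3   0.   -1.12  1.32] F [ 0.2  0.2 -0.9] w 0.0197 g 20.0
(array([0.   , 0.   , 0.001]), array([-0.007,  0.003, -0.011]))
[345.5 263.8]
[(np.int64(233), np.float64(339.3), np.int64(3)), (np.int64(253), np.float64(345.5), np.int64(6)), (np.int64(257), np.float64(345.0), np.int64(15)), (np.int64(261), np.float64(345.5), np.int64(18)), (np.int64(265), np.float64(347.0), np.int64(17)), (np.int64(269), np.float64(346.0), np.int64(13)), (np.int64(273), np.float64(345.5), np.int64(4))]
```

>>> {"api": "arm_command", "payload": {
  "series": [0,0,0,0,0,0.15,0,0,0,0,0,0,0.3,0,0,0,0,0,0,0.45,0,0,0,0,0,0,0.6,0,0,0,0,0,0,0.75,0,0,0,0,0,0,0.84,0,0,0,0,0,0,0.89,0,0,0,0,0,0,0.89,0]
}}

```text
t: 24.45
eef_pos: [0.5209, -0.1501, 0.1097]
ee_rot: [3.141, 0.0, -0.169]
force: [-0.4, 0.0, -1.5]
width: 0.0198
gripper_force: 20.0
```

>>> {"api": "arm_command", "payload": {
  "series": [0,0,0,0,0,0.01,0,0,0,0,0,0,0.02,0,0,0,0,0,0,0.03,0,0,0,0,0,0,0.04,0,0,0,0,0,0,0.05,0,0,0,0,0,0,0.05,0]
}}

```text
t: 25.2
eef_pos: [0.5208, -0.15, 0.1048]
ee_rot: [3.142, 0.0, -0.17]
force: [-1.2, 0.0, -1.1]
width: 0.0198
gripper_force: 20.0
```

>>> {"api": "arm_command", "payload": {
  "series": [0,0,0,0,0,0.01,0,0,0,0,0,0,0.02,0,0,0,0,0,0,0.025,0,0,0,0,0,0,0.025,0]
}}

```text
t: 25.7
eef_pos: [0.5209, -0.15, 0.1023]
ee_rot: [3.142, 0.0, -0.17]
force: [0.3, -0.2, -0.7]
width: 0.0198
gripper_force: 20.0
```

>>> {"api": "arm_command", "payload": {
  "series": [0,0,0,0,0,0.01,0,0,0,0,0,0,0.015,0,0,0,0,0,0,0.015,0]
}}

```text
t: 26.08
eef_pos: [0.5209, -0.15, 0.1008]
ee_rot: [3.142, 0.0, -0.17]
force: [-0.2, 0.6, -1.4]
width: 0.0198
gripper_force: 20.0
```

>>> {"api": "arm_command", "payload": {
  "series": [0,0,0,0,0,0.01,0,0,0,0,0,0,0.015,0,0,0,0,0,0,0.015,0]
}}

```text
t: 26.45
eef_pos: [0.5215, -0.1501, 0.1]
ee_rot: [3.142, -0.001, -0.169]
force: [-0.6, 1.1, 5.2]
width: 0.0198
gripper_force: 20.0
```

>>> {"api": "arm_command", "payload": {
  "series": [0,0,0,0,0,0.01,0,0,0,0,0,0,0.015,0,0,0,0,0,0,0.015,0]
}}

```text
t: 26.82
eef_pos: [0.5227, -0.1504, 0.0999]
ee_rot: [3.141, -0.004, -0.169]
force: [-1.4, 1.0, 13.8]
width: 0.0196
gripper_force: 20.0
```

>>> {"api": "arm_command", "payload": {
  "series": [0,0,0,0,0,-0.014,0,0,0,0,0,0,-0.014,0.4,0,0,0,0,0,-0.014,0.4,0,0,0,0,0,-0.014,0.4,0,0,0,0,0,-0.014,0.4,0,0,0,0,0,-0.2,0.4,0,0,0,0,0,-0.6,0.4,0,0,0,0,0,-1,0.4]
}}

```text
t: 27.82
eef_pos: [0.5206, -0.1501, 0.1987]
ee_rot: [3.141, 0.001, -0.169]
force: [1.4, 0.3, 0.5]
width: 0.0349
gripper_force: 0.0
```

>>> {"api": "arm_command", "payload": {
  "series": [0,0,0.5,-1,-1,-0.3,0.4,0,0,0.5,-1,-1,-0.3,0.4,0,0,0.5,-1,-1,-0.3,0.4,0,0,0.5,-1,-1,-0.3,0.4,0,0,0.5,-1,-1,-0.3,0.4]
}}

```text
t: 28.45
eef_pos: [0.439, -0.0341, 0.2283]
ee_rot: [-3.141, -0.0, -0.958]
force: [0.4, -0.1, -0.1]
width: 0.0349
gripper_force: 0.0
```

```bash
python3 - <<'E'
from h import *
st(); 
for n in("side","top"):
    f=arm.grab_frame(n); cv2.imwrite(f"pics/{n}6.png",f)
    hsv=cv2.cvtColor(f,cv2.COLOR_BGR2HSV); c=w2px(n,[.520,-.150,.09])[0]; x0,y0=(c-[45,45]).astype(int)
    for nm,lo,hi in(("red",(0,170,120),(4,255,255)),("brown",(5,130,30),(20,255,200))):
        m=cv2.inRange(hsv,lo,hi)[y0:y0+90,x0:x0+90]
        k,l,s,cc=cv2.connectedComponentsWithStats(m)
        print(n,nm,[(s[i,4],(cc[i]+[x0,y0]).round(1).tolist()) for i in range(1,k) if s[i,4]>8])
    print(w2px(n,[[.5202,-.1502,.165],[.5202,-.1502,.029]]).round(1))
E
```

```text
t 28.45 p [ 0.439  -0.0341  0.2283] rpy [-3.141 -0.    -0.958] q [ 0.37 -0.05 -0.45 -0.   -1.18  0.24] F [ 0.4 -0.1 -0.1] w 0.0349 g 0.0
side red [(np.int32(37), [345.7, 255.8])]
side brown [(np.int32(132), [346.7, 274.1]), (np.int32(13), [337.7, 285.0])]
[[345.5 254.4]
 [344.6 286. ]]
top red [(np.int32(69), [362.3, 229.9])]
top brown [(np.int32(251), [358.4, 236.3])]
[[362.6 229.6]
 [358.8 236.5]]
```

```bash
python3 - <<'E'
from h import *
f=cv2.imread("pics/top6.png"); hsv=cv2.cvtColor(f,cv2.COLOR_BGR2HSV)
w=cv2.inRange(hsv,(0,0,150),(180,70,255)); x0,y0=330,215
k,l,s,cc=cv2.connectedComponentsWithStats(w[y0:y0+80,x0:x0+90])
print([(s[i].tolist(),(cc[i]+[x0,y0]).round(1).tolist()) for i in range(1,k) if s[i,4]>30])
c=np.array([.478,-.180,.161]);d=np.array([.17,.985,0]);print(w2px("top",[c-d*.075,c,c+d*.075]).round(1))
Rt=frame([0,0,-1],[-.985,.17,0])
print(move([.4732,-.2076,.22],Rt))
E
```

```text
[([12, 26, 70, 18, 360], [376.6, 249.4])]
[[410.2 256.4]
 [376.  249.7]
 [341.7 242.9]]
(array([-0.   ,  0.   ,  0.501]), array([1.611, 0.721, 0.079]))
```

>>> {"api": "arm_command", "payload": {
  "series": [0,0,0,0.81,0.36,0,0.4,0,0,0,0.81,0.36,0,0.4,0,0,0,0.81,0.36,0,0.4]
}}

```text
t: 28.92
eef_pos: [0.4566, -0.123, 0.2274]
ee_rot: [3.141, 0.0, -0.956]
force: [-0.2, -0.9, -0.5]
width: 0.0352
gripper_force: 0.0
```

>>> {"api": "arm_command", "payload": {
  "series": [0,0,0.5,0.81,0.37,0.08,0.4,0,0,0.5,0.81,0.37,0.08,0.4,0,0,0.5,0.81,0.37,0.08,0.4,0,0,0.5,0.81,0.37,0.08,0.4,0,0,0.5,0.81,0.37,0.08,0.4,0,0,0.5,0.81,0.37,0.08,0.4]
}}

```text
t: 29.68
eef_pos: [0.4732, -0.2087, 0.2199]
ee_rot: [3.142, 0.0, -1.736]
force: [1.5, 0.2, 0.3]
width: 0.0347
gripper_force: 0.0
```

```bash
python3 - <<'E'
from h import *
st(); print(move([.4732,-.2083,.119],frame([0,0,-1],[-.985,.17,0])))
E
```

```text
t 29.68 p [ 0.4732 -0.2087  0.2199] rpy [ 3.142  0.    -1.736] q [-0.04  0.09 -0.32 -0.   -1.16 -0.13] F [1.5 0.2 0.3] w 0.0347 g 0.0
(array([0.   , 0.   , 0.004]), array([-3.000e-03,  1.000e-03,  1.009e+00]))
```

>>> {"api": "arm_command", "payload": {
  "series": [0,0,0,0,0,0.3,0.4,0,0,0,0,0,0.6,0.4,0,0,0,0,0,0.85,0.4,0,0,0,0,0,1,0.4,0,0,0,0,0,1,0.4],
  "force": 58
}}

```text
t: 30.3
eef_pos: [0.4728, -0.2089, 0.1192]
ee_rot: [3.14, -0.0, -1.739]
force: [-0.8, 0.5, 0.7]
width: 0.0349
gripper_force: 0.0
```

>>> {"api": "arm_command", "payload": {
  "series": [0,0,0,0,0,0,0,0,0,0,0,0,0,0,0,0,0,0,0,0,0,0,0,0,0,0,0,0,0,0,0,0,0,0,0,0,0,0,0,0,0,0]
}}

```text
t: 31.05
eef_pos: [0.4735, -0.2091, 0.1205]
ee_rot: [-3.141, -0.0, -1.74]
force: [-1.1, 1.6, 5.4]
width: 0.0092
gripper_force: 58.0
```

>>> {"api": "arm_command", "payload": {
  "series": [0,0,0,0,0,-0.05,0,0,0,0,0,0,-0.12,0,0,0,0,0,0,-0.2,0,0,0,0,0,0,-0.3,0,0,0,0,0,0,-0.4,0,0,0,0,0,0,-0.5,0,0,0,0,0,0,-0.5,0]
}}

```text
t: 31.92
eef_pos: [0.4739, -0.2091, 0.171]
ee_rot: [-3.14, 0.0, -1.74]
force: [0.4, -1.0, -3.8]
width: 0.0094
gripper_force: 58.0
```

```bash
python3 - <<'E'
from h import *
st(); print(arm.get_state()["moment"].round(2)); f=arm.grab_frame("top"); cv2.imwrite("pics/top7.png",f); f=arm.grab_frame("side"); cv2.imwrite("pics/side7.png",f)
E
```

```text
t 31.93 p [ 0.4739 -0.2091  0.171 ] rpy [-3.14  0.   -1.74] q [-0.04  0.13 -0.39  0.   -1.05 -0.13] F [ 0.4 -1.  -3.8] w 0.0094 g 58.0
[-0.28 -0.02 -0.04]
```

>>> {"api": "arm_command", "payload": {
  "series": [0,0,0,0,0,-0.12,0,0,0,-0.02,-0.1,0.05,-0.25,0,0,0,-0.04,-0.25,0.12,-0.35,0,0,0,-0.07,-0.45,0.2,-0.35,0,0,0,-0.1,-0.65,0.3,-0.35,0,0,0,-0.137,-0.85,0.4,-0.35,0,0,0,-0.137,-0.97,0.57,-0.35,0,0,0,-0.137,-0.97,0.57,-0.35,0]
}}

```text
t: 33.02
eef_pos: [0.4323, -0.1023, 0.2056]
ee_rot: [-3.141, 0.001, -1.522]
force: [0.9, -1.2, -4.7]
width: 0.0093
gripper_force: 58.0
```

>>> {"api": "arm_command", "payload": {
  "series": [0,0,0,-0.15,0,0,0,0,0,0,-0.35,0,0,0,0,0,0,-0.55,0,0,0,0,0,0,-0.75,0,0,0,0,0,0,-0.88,0,0,0,0,0,0,-0.95,0,0,0,0,0,0,-0.95,0,0,0]
}}

```text
t: 33.9
eef_pos: [0.4291, -0.0086, 0.2049]
ee_rot: [3.142, -0.0, -1.524]
force: [0.1, -1.0, -5.2]
width: 0.0094
gripper_force: 58.0
```

```bash
python3 - <<'E'
from h import *
st(); print(move([.451,-.007,.2055],frame([0,0,-1],[-.999,-.0445,0])))
p=arm.get_state()["eef_pos"]
out=[]
for n in("side","top"):
    f=arm.grab_frame(n); cv2.imwrite(f"pics/{n}8.png",f)
    hsv=cv2.cvtColor(f,cv2.COLOR_BGR2HSV)
    d=np.array([-.0445,.999,0]); x=np.array([.999,.0445,0]); u=np.array([0,0,1]); b=p+[0,0,.0345]+.0285*d  # bar middle
    fl=b-.155*u+.0365*x+.0365*d
    print(n,"exp stopper",w2px(n,fl+.165*u)[0].round(1),"tip",w2px(n,[.5255,.0195,.208])[0].round(1))
    m=cv2.inRange(hsv,(0,170,120),(4,255,255)); k,l,s,cc=cv2.connectedComponentsWithStats(m)
    print([(int(s[i,4]),cc[i].round(1).tolist()) for i in range(1,k) if 10<s[i,4]<200])
    q=w2px(n,b)[0]; x0,y0=(q-[55,60]).astype(int); x0=max(x0,0);y0=max(y0,0)
    a=f.copy()
    for Y in(-.075,.075):
        for X in(-.075,.075): cv2.circle(a,tuple(int(v) for v in w2px(n,b-.08*u+X*x+Y*d)[0].round()),1,(0,255,255),-1)
    out.append(cv2.resize(a[y0:y0+150,x0:x0+100],(400,600),interpolation=cv2.INTER_CUBIC))
cv2.imwrite("pics/p6.png",np.hstack(out))
E
```

```text
t 33.9 p [ 0.4291 -0.0086  0.2049] rpy [ 3.142 -0.    -1.524] q [ 0.44 -0.06 -0.51  0.   -1.12 -0.4 ] F [ 0.1 -1.  -5.2] w 0.0094 g 58.0
(array([ 0.   , -0.   ,  0.001]), array([-0.006, -0.22 , -0.006]))
side exp stopper [297.1 192.2] tip [322.6 205.1]
[(15, [322.4, 204.4])]
top exp stopper [259.4 250.6] tip [281.9 222.5]
[]
```

View pics/p6.png

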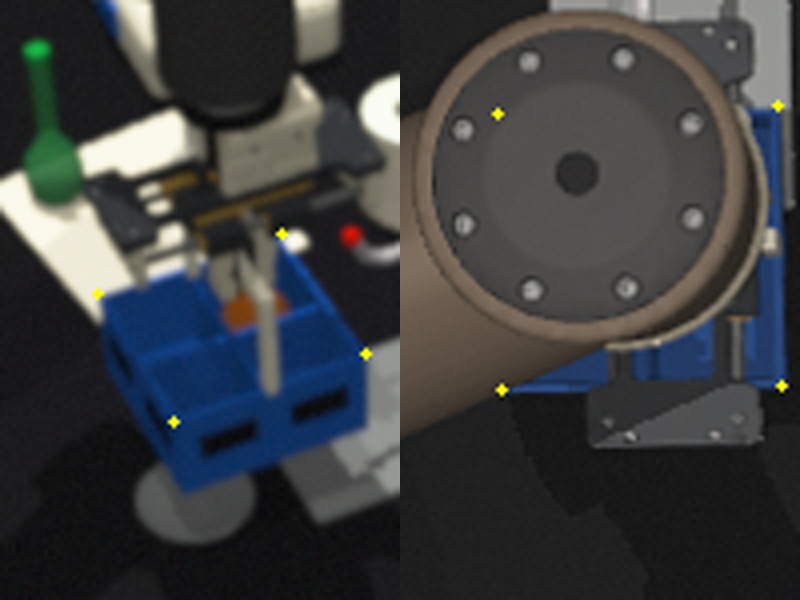

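>>> {"api": "arm_command", "payload": {
  "series": [0,0,0,0,-0.1,0,0,0,0,0,0,-0.2,0,0,0,0,0,0.01,-0.35,0,0,0,0,0,0.02,-0.5,0,0,0,0,0,0.02,-0.65,0,0,0,0,0,0.02,-0.65,0,0]
}}

```text
t: 34.75
eef_pos: [0.4954, -0.0079, 0.2044]
ee_rot: [3.141, -0.0, -1.526]
force: [-0.7, 0.5, -4.1]
width: 0.0096
gripper_force: 58.0
```

>>> {"api": "arm_command", "payload": {
  "series": [0,0,0,0,-0.1,0,0,0,0,0,0,-0.25,0,0,0,0,0,0.01,-0.4,0,0,0,0,0,0.02,-0.55,0,0,0,0,0,0.02,-0.65,0,0,0,0,0,0.02,-0.65,0,0]
}}

```text
t: 35.5
eef_pos: [0.5597, -0.007, 0.2045]
ee_rot: [3.141, -0.0, -1.525]
force: [-1.1, 0.3, -4.4]
width: 0.0092
gripper_force: 58.0
```

```bash
python3 - <<'E'
from h import *
st(); print(move([.5604,-.007,.1567],frame([0,0,-1],[-.999,-.0445,0])))
E
```

```text
t 35.5 p [ 0.5597 -0.007   0.2045] rpy [ 3.141 -0.    -1.525] q [ 0.34  0.18 -0.26  0.   -1.14 -0.29] F [-1.1  0.3 -4.4] w 0.0092 g 58.0
(array([ 0.   , -0.   ,  0.001]), array([ 0.001, -0.007,  0.478]))
```

>>> {"api": "arm_command", "payload": {
  "series": [0,0,0,0,0,0.08,0,0,0,0,0,0,0.18,0,0,0,0,0,0,0.28,0,0,0,0,0,0,0.36,0,0,0,0,0,0,0.4,0,0,0,0,0,0,0.43,0,0,0,0,0,0,0.43,0]
}}

```text
t: 36.38
eef_pos: [0.5591, -0.007, 0.1618]
ee_rot: [3.141, -0.0, -1.525]
force: [-0.1, -0.3, -3.8]
width: 0.0096
gripper_force: 58.0
```

>>> {"api": "arm_command", "payload": {
  "series": [0,0,0,0,0,0.01,0,0,0,0,0,0,0.02,0,0,0,0,0,0,0.03,0,0,0,0,0,0,0.03,0]
}}

```text
t: 36.88
eef_pos: [0.559, -0.007, 0.1588]
ee_rot: [3.141, -0.0, -1.525]
force: [-0.3, -0.9, -4.3]
width: 0.0092
gripper_force: 58.0
```

>>> {"api": "arm_command", "payload": {
  "series": [0,0,0,0,0,0.01,0,0,0,0,0,0,0.02,0,0,0,0,0,0,0.02,0]
}}

```text
t: 37.25
eef_pos: [0.559, -0.007, 0.1567]
ee_rot: [3.141, -0.0, -1.525]
force: [-0.6, -0.5, -4.4]
width: 0.0096
gripper_force: 58.0
```

>>> {"api": "arm_command", "payload": {
  "series": [0,0,0,0,0,0.01,0,0,0,0,0,0,0.015,0,0,0,0,0,0,0.015,0]
}}

```text
t: 37.62
eef_pos: [0.5592, -0.007, 0.1556]
ee_rot: [-3.141, -0.0, -1.525]
force: [-0.2, -0.0, -2.7]
width: 0.0091
gripper_force: 58.0
```

>>> {"api": "arm_command", "payload": {
  "series": [0,0,0,0,0,0.01,0,0,0,0,0,0,0.012,0,0,0,0,0,0,0.012,0]
}}

```text
t: 38.0
eef_pos: [0.5594, -0.007, 0.1549]
ee_rot: [-3.141, -0.0, -1.525]
force: [-2.3, -0.7, 4.3]
width: 0.0094
gripper_force: 58.0
```

```bash
python3 - <<'E'
from h import *
st(); print(arm.get_state()["moment"].round(2))
E
```

```text
t 38.0 p [ 0.5594 -0.007   0.1549] rpy [-3.141 -0.    -1.525] q [ 0.34  0.21 -0.33  0.   -1.03 -0.29] F [-2.3 -0.7  4.3] w 0.0094 g 58.0
[-0.22  0.92  0.05]
```

>>> {"api": "arm_command", "payload": {
  "series": [0,0,0,0,0,0,0.13,0,0,0,0,0,0,0.16,0,0,0,0,0,0,0.2,0,0,0,0,0,0,0.25,0,0,0,0,0,0,0.4,0,0,0,0,0,0,0.4,0,0,0,0,0,0,0.4,0,0,0,0,0,0,0.4]
}}

```text
t: 39.0
eef_pos: [0.5591, -0.007, 0.1542]
ee_rot: [3.142, -0.0, -1.525]
force: [-0.4, 0.2, 0.2]
width: 0.0351
gripper_force: 0.0
```

```bash
python3 - <<'E'
from h import *
st()
f=arm.grab_frame("side"); cv2.imwrite("pics/side9.png",f)
E
```

```text
t 39.0 p [ 0.5591 -0.007   0.1542] rpy [ 3.142 -0.    -1.525] q [ 0.34  0.21 -0.33  0.   -1.03 -0.29] F [-0.4  0.2  0.2] w 0.0351 g 0.0
```

>>> {"api": "arm_command", "payload": {
  "series": [0,0,0,0,0,-0.05,0.4,0,0,0,0,0,-0.15,0.4,0,0,0,0,0,-0.3,0.4,0,0,0,0,0,-0.5,0.4,0,0,0,0,0,-0.75,0.4,0,0,0,0,0,-1,0.4,0,0,0,0,0,-1,0.4]
}}

```text
t: 39.92
eef_pos: [0.5604, -0.0068, 0.2576]
ee_rot: [-3.136, 0.001, -1.525]
force: [0.2, 0.2, -1.9]
width: 0.0348
gripper_force: 0.0
```

>>> {"api": "arm_command", "payload": {
  "series": [0,0,0,1,1,-0.5,0.4,0,0,0,1,1,-0.5,0.4,0,0,0,1,1,-0.5,0.4]
}}

```text
t: 40.3
eef_pos: [0.4622, -0.113, 0.306]
ee_rot: [-3.139, 0.0, -1.526]
force: [0.9, -0.1, -0.1]
width: 0.035
gripper_force: 0.0
```

>>> {"api": "arm_command", "payload": {
  "series": [0,0,0,1,0,0,0.4,0,0,0,1,0,0,0.4,0,0,0,1,0,0,0.4]
}}

```text
t: 40.67
eef_pos: [0.4681, -0.2131, 0.3034]
ee_rot: [3.14, 0.0, -1.528]
force: [-0.8, -0.3, 0.3]
width: 0.0349
gripper_force: 0.0
```

```bash
python3 - <<'E'
from h import *
from scipy.optimize import minimize
st(); F={n:arm.grab_frame(n) for n in("side","top")}
d0=None
for n,f in F.items():
    cv2.imwrite(f"pics/{n}10.png",f); hsv=cv2.cvtColor(f,cv2.COLOR_BGR2HSV)
    c=w2px(n,[.557,.02,.1])[0]; x0,y0=np.maximum((c-60).astype(int),0)
    for nm,lo,hi in(("red",(0,170,110),(4,255,255)),("brown",(5,130,30),(20,255,200)),("blue",(100,120,30),(125,255,255)),("white",(0,0,165),(180,60,255))):
        k,l,s,cc=cv2.connectedComponentsWithStats(cv2.inRange(hsv,lo,hi)[y0:y0+120,x0:x0+120])
        print(n,nm,[(s[i,4].item(),(s[i,:2]+[x0,y0]).tolist(),s[i,2:4].tolist(),(cc[i]+[x0,y0]).round(1).tolist()) for i in range(1,k) if s[i,4]>12])
    S=np.array([.5551,.0205,.1895]); x=np.array([.999,.0445,0]); y=np.array([-.0445,.999,0]); u=np.array([0,0,1])
    fl=S-.155*u+.0365*(x+y)
    print(n,"level exp: stopper",w2px(n,fl+.16*u)[0].round(1),"rim",w2px(n,[S-.08*u+a*x+b*y for a in(-.075,.075) for b in(-.075,.075)]).round(1).tolist(),"bar",w2px(n,[S-.075*y+.006*u,S+.075*y+.006*u]).round(1).tolist())
E
```

```text
t 40.67 p [ 0.4681 -0.2131  0.3034] rpy [ 3.14   0.    -1.528] q [-0.05  0.04 -0.18 -0.   -1.35  0.09] F [-0.8 -0.3  0.3] w 0.0349 g 0.0
side red []
side brown [(180, [378, 183], [14, 33], [385.8, 198.5]), (17, [322, 203], [6, 4], [324.2, 204.8]), (38, [323, 214], [15, 7], [331.0, 216.9]), (29, [334, 222], [7, 8], [337.8, 226.1])]
side blue [(248, [364, 168], [28, 15], [378.7, 173.9]), (1647, [299, 222], [68, 46], [332.4, 245.6])]
side white [(13, [376, 168], [9, 2], [379.5, 168.3]), (901, [272, 174], [36, 51], [283.4, 200.6]), (22, [360, 178], [6, 8], [362.6, 182.4]), (20, [321, 193], [6, 6], [323.4, 195.4])]
side level exp: stopper [337.  194.8] rim [[320.3, 250.1], [299.3, 219.0], [365.0, 234.0], [342.0, 204.6]] bar [[343.5, 220.8], [320.5, 190.8]]
top red []
top brown []
top blue []
top white [(17, [278, 155], [7, 3], [281.3, 155.8]), (590, [322, 168], [12, 76], [327.4, 206.2])]
top level exp: stopper [265.1 192.7] rim [[319.6, 247.8], [253.2, 249.1], [318.4, 182.4], [253.1, 183.9]] bar [[318.2, 208.6], [246.9, 210.1]]
```

>>> {"api": "arm_command", "payload": {
  "series": [0,0,0,1,0,0,0.4,0,0,0,1,0,0,0.4,0,0,0,1,0,0,0.4]
}}

```text
t: 41.15
eef_pos: [0.4731, -0.3119, 0.3033]
ee_rot: [3.14, 0.0, -1.526]
force: [0.1, 0.7, 0.3]
width: 0.0349
gripper_force: 0.0
```

>>> {"api": "arm_command", "payload": {
  "series": [0,0,0,1,0,0,0.4,0,0,0,1,0,0,0.4,0,0,0,1,0,0,0.4,0,0,0,1,0,0,0.4,0,0,0,1,0,0,0.4,0,0,0,1,0,0,0.4,0,0,0,1,0,0,0.4,0,0,0,1,0,0,0.4]
}}

```text
t: 42.15
eef_pos: [0.4775, -0.4109, 0.3043]
ee_rot: [-3.141, -0.0, -1.525]
force: [0.0, -0.6, 0.0]
width: 0.0349
gripper_force: 0.0
```

```bash
python3 - <<'E'
from h import *
from scipy.optimize import minimize
st(); F={n:arm.grab_frame(n) for n in("side","top")}
C=cv2.CC_STAT_AREA; obs={}
for n,f in F.items():
    cv2.imwrite(f"pics/{n}11.png",f); hsv=cv2.cvtColor(f,cv2.COLOR_BGR2HSV)
    c=w2px(n,[.557,.02,.1])[0].astype(int); m=np.zeros((480,640),np.uint8); s=slice(max(c[1]-50,0),c[1]+50),slice(c[0]-45,c[0]+45)
    m[s]=cv2.inRange(hsv,(100,120,30),(125,255,255))[s]
    if n=="side": m[:200,350:]=0
    for nm,lo,hi in(("red",(0,150,100),(5,255,255)),("brown",(5,130,30),(20,255,200))):
        k,l,st_,cc=cv2.connectedComponentsWithStats(cv2.inRange(hsv,lo,hi)[s]); print(n,nm,[(st_[i,4].item(),(cc[i]+[s[1].start,s[0].start]).round(1).tolist()) for i in range(1,k) if st_[i,4]>8])
    o=np.zeros((480,640),np.uint8); cv2.fillConvexPoly(o,cv2.convexHull(np.argwhere(m)[:,::-1].astype(np.int32)),255); obs[n]=o; print(n,cv2.boundingRect(m),(o>0).sum())
box=np.array([[X,Y,Z] for X in(-.075,.075) for Y in(-.075,.075) for Z in(-.155,-.08)])
def cost(v):
    P=R.from_euler("xyz",v[3:]).apply(box)+v[:3]; e=0
    for n in obs:
        k=np.zeros((480,640),np.uint8); cv2.fillConvexPoly(k,(cv2.convexHull(w2px(n,P).astype(np.float32))*16).astype(np.int32),255,shift=4); e+=np.count_nonzero(k!=obs[n])
    return e
v0=np.array([.555,.02,.19,0,0,.0445]); sx=np.vstack([v0,v0+np.diag([.01,.01,.01,.1,.1,.1])])
r=minimize(cost,v0,method="Nelder-Mead",options=dict(initial_simplex=sx,maxiter=400)); print(cost(v0),r.fun,r.x[:3].round(4),np.degrees(r.x[3:]).round(1))
q=R.from_euler("xyz",r.x[3:]); b=r.x[:3]+q.apply([.0365,.0365,-.155+.005+.16]); print([w2px(n,b)[0].round(1).tolist() for n in obs])
E
```

```text
t 42.15 p [ 0.4775 -0.4109  0.3043] rpy [-3.141 -0.    -1.525] q [-0.4   0.24  0.06 -0.   -1.39  0.45] F [ 0.  -0.6  0. ] w 0.0349 g 0.0
side red [(32, [337.1, 195.8]), (20, [322.5, 204.5])]
side brown [(26, [337.2, 200.9]), (83, [336.0, 223.4]), (9, [366.6, 261.3]), (11, [373.2, 276.2])]
side (299, 210, 68, 58) 2831
top red [(65, [264.3, 192.3]), (26, [282.4, 222.2])]
top brown [(124, [273.6, 200.3]), (10, [287.6, 202.4]), (41, [276.0, 214.1])]
top (257, 183, 72, 72) 4980
1439 163.0 [0.5556 0.0183 0.1967] [-6.5  3.2  2.2]
[[337.5, 193.5], [265.5, 191.7]]
```

>>> {"api": "arm_command", "payload": {
  "series": [0,0,0,0,0,0,0.4,0,0,0,0,0,0,0.4,0,0,0,0,0,0,0.4,0,0,0,0,0,0,0.4,0,0,0,0,0,0,0.4,0,0,0,0,0,0,0.4,0,0,0,0,0,0,0.4,0,0,0,0,0,0,0.4]
}}

```text
t: 43.25
eef_pos: [0.4775, -0.4111, 0.3042]
ee_rot: [-3.142, 0.0, -1.525]
force: [-0.2, 0.3, -0.3]
width: 0.0347
gripper_force: 0.0
```

```bash
python3 - <<'E'
from h import *
for n in("side","top"):
    f=arm.grab_frame(n); o=cv2.imread(f"pics/{n}11.png"); c=w2px(n,[.557,.02,.1])[0].astype(int)
    print(n,(cv2.absdiff(f,o).max(2)[c[1]-50:c[1]+50,c[0]-50:c[0]+50]>50).sum())
print(arm.job_done())
E
```

```text
side 74
top 1078
the job is handed in; nothing more can be done
None
```

The carrier was stood upright and released, the amber flask lowered into a cell, and the carrier hung on the hook by its handle and handed in at about 43 s; it hung tilted about 7° from the flask's off-centre weight, and the last top picture differed noticeably from the one 1 s earlier around it (the side picture barely), so it may still have been swinging.

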